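# Hold the slide case open with the lifting rod

### The arm

A 7-joint arm with a two-finger parallel gripper is mounted at the origin on a cart in front of the work surface, level with it; the furniture and walls round the work are solid. World frame = base frame: x ahead of the robot, y to its left, z up, the work surface at z = 0. Lengths are in m, angles in rad, forces in N, time in s.
With the tool pointing down it reaches from about 0.425 to 0.925 m from the base axis. Payload 6.8 kg.
Tool frame: the origin (TCP) lies on the front face of the gripper's body, between the roots of the fingers; the fingertips stand 73 mm ahead of it and the grasp point (between the pads) lies 54 mm ahead of it; z points along the fingers, y is the direction in which the jaws open and shut (so a half turn about z gives the same grasp; the last joint's range is limited). The gripper opens to 85 mm and grips with 20 to 120 N. Pads are 22 mm wide; open, the fingers measure 114 mm over their backs; the gripper's body (76 mm by 85 mm) begins 54 mm behind the grasp point. The pads swing forward as they close: fully open they stand 13 mm farther back than shut.
Start: joints at [-0.108, 0.477, 0.022, 1.555, -0.011, 1.109, -0.083], TCP at [0.675, 0, 0.304] pointing down, gripper open.
Joint ranges: [-2.96, 2.96], [-0.34, 2.1], [-1.41, 1.46], [0.24, 2.44], [-1.37, 4.51], [0.17, 1.92], [-2.96, 2.96]. Speed limits (rad/s): [2.39, 2.39, 3.14, 3.14, 3.14, 3.14, 3.14].

### API

Orientations are given as a rotation vector (axis times angle).
In Python, from bench import * gives the robot as it stands.
- The arm moves only by the tool jog_arm, never from a script. Its argument "plan" is a list of rows, each a list of 2 entries, a list of its own where there are three numbers: the shift along the world's x, y, z in cm, then the turn about the world's z in rad. In form: [[[tx, ty, tz], twist], ...]. A call has 1 to 12 rows; each row shifts and turns the commanded pose from where the row before left it; what a row does not reach is not made up. A row lasts 1/10 s, in which the tool goes at most 50 mm and 8.59 degrees, less where a joint would pass 70% of its speed; a pose out of reach is approached as far as the arm can. A call is refused whole if a number of a shift passes 5 or a number of a turn 0.15, either way. A call with a gripper value outside its range is refused whole. "hand" is the finger opening in cm, from 0 to 8.54, set as the call begins (left out, the last holds). The fingers move at their own pace and stop on an object; "grip_force" is the grip in N (left out, the last holds). Time passes only in rows, so rows that do not move let the fingers close. It gives the time, the measured TCP pose, the force and the opening at its end, in the units of the state.
- get_obs(): the state, without advancing time (a new reading comes with each control period).
- grab_frame(name): name is "scene" or "side" or "wrist"; returns the picture (384x512x3 uint8, red, green, blue); there is no depth.
- get_calibration(name): a dict with "intrinsics" (3x3 intrinsics, pixels), "k1" (the pictures are not rectified: a ray, as slopes to the right and down, at radius r is drawn at 1 + k1 r^2 times it, then the intrinsics apply), "xyz" and "orientation" of the camera in the world. Camera axes: x right, y down, z forward; pixel columns grow to the right and rows downward; lengths in m; the calibration is good to about 2 mm. A picture is of the moment at which its call begins: read the wrist's pose just before it. get_calibration takes no time and is no camera call; for the wrist camera it gives the pose at the moment of the call.
- hand_in(): hands the job in, once; it reports no verdict.
The state is a dict: "clock": time; "joints": joint angles; "qvel": joint speeds; "tau": joint torques, N m; "tcp_pos": TCP position; "orientation": TCP orientation; "contact_force": force on the tool from outside, world axes, zero at the start; "moment": the same for the moment, N m; "grip_width": finger opening in m.
Only numpy, scipy, OpenCV 4.12 (cv2) and the standard library are available. Lean on these libraries where they do the work, as an engineer would, in place of code of your own. Each camera call takes 0.05 s, during which the arm holds its last target. There are 200 camera calls.

### The job

The lid of the black slide case must be kept clean, so it is lifted with the blue-handled lifting rod and not with the gripper: pick up the rod by its handle, push its steel shaft through the steel eye on the lid while the lid is still shut, then raise the lid with the rod until it stands half open, at 45 degrees. The lid falls shut by itself, so finish while holding it there, still and hanging on the rod in your grip; do not let the gripper press on the case or its lid, and leave the other things on the worktop where they are.

Things in the scene. Friction and masses are not known exactly. Their poses are not given: they have to be found in the camera images.
- rod_grip (a point): Centre of the blue, black-ribbed handle of the loose lifting rod, 13 mm above the worktop at the start: a flat upright grip 16 mm wide (its x), 62 mm long (its y), 26 mm high. A straight steel shaft, 6 mm in diameter, runs from the middle of its +y end; its tip is 125 mm from this point. About 70 g. It starts between the case and the tall stereo microscope, shaft roughly to the robot's left.
- rod_tip (a point): Free end of the rod's steel shaft, 125 mm along the rod's +y from the handle centre, at the same height; axes as the rod's.
- eye_centre (a point): Centre of the steel eye on a post at the lid's front right corner: ring 27 mm outside, hole 19 mm, 8 mm long along its y (parallel to the hinge). The rod enters from the right, towards +y. Lid shut: 81 mm above the worktop, 36 above the lid's top, 26 inside its right edge; x to the rear, z up (axes turn with the lid); hinge axis 140 mm to +x, 45 mm below: opening, the eye arcs up and rearward.
- case_lid (a joint): Opening angle of the slide case's lid (rad): 0 shut, grows as the front edge rises, stop at 1.4. It falls shut from any angle when let go; lifting it at the eye takes 1 to 2 N.
- rod: The lifting rod as a whole; origin under the middle of its handle.
- case: Black slide case, 162 mm (x, front to rear) by 211 mm (y) by 46 mm high, fixed to the worktop; origin at the centre of its underside, x to its rear (where the lid's hinge is, 78 mm behind the origin and 36 mm up), y to its left as seen from the robot, z up.
- stain_red: Small dropper bottle with red stain, 32x32x88 mm; bystander, leave alone; origin at the centre of its underside.
- stain_blue: Small dropper bottle with blue stain, 32x32x88 mm; bystander, leave alone; origin at the centre of its underside.
- iodine: Small brown dropper bottle, 32x32x88 mm; bystander, leave alone; origin at the centre of its underside.
- timer: White timer, 66x66x20 mm; bystander, leave alone; origin at the centre of its underside.
- marker_black: Black marker lying, 16x135x11 mm; bystander, leave alone; origin at the centre of its underside.
- tape_roll: Roll of tape, 58 mm across, 19 mm high; bystander, leave alone; origin at the centre of its underside.
- petri_b: Petri dish, 95 mm across, 17 mm high; bystander, leave alone; origin at the centre of its underside.
- petri_c: Petri dish, 65 mm across, 17 mm high; bystander, leave alone; origin at the centre of its underside.
- cover_box_1: Cover glass box, 35x29x18 mm; bystander, leave alone; origin at the centre of its underside.

How it is judged:
On the way:
1. the shaft is through the eye with the lid still shut (y of rod_tip in the frame of eye_centre above 0.008 m and y of rod_grip in the frame of eye_centre below -0.02 m and x of rod_tip in the frame of eye_centre between -0.018 and 0.018 m and z of rod_tip in the frame of eye_centre between -0.018 and 0.018 m and value of joint case_lid below 0.12 rad and contact force between the fingers and rod above 1 N), for 0.1 s.
At the end, for the whole second after the job is handed in: Lid still at 45 degrees within 5.7 (0.685 to 0.885 rad), hanging on the rod (over 0.2 N); shaft through the eye (tip 8 mm or more past its centre, within 18 mm of its axis); the fingers grip the rod, and neither fingers nor arm touch the case or lid (y of rod_tip in the frame of eye_centre above 0.008 m and y of rod_grip in the frame of eye_centre below -0.02 m and x of rod_tip in the frame of eye_centre between -0.018 and 0.018 m and z of rod_tip in the frame of eye_centre between -0.018 and 0.018 m and value of joint case_lid between 0.685 and 0.885 rad and velocity of joint case_lid between -0.05 and 0.05 rad/s and contact force between rod and case above 0.2 N and contact force between the fingers and rod above 1 N and contact force between each of the fingers, the arm and case below 0.2 N); the arm keeps its last pose, push and grip.
It fails at once if the gripper or arm presses on the case or its lid (contact force between any of the fingers, the arm and case above 3 N).
It fails at once if another thing on the worktop is moved by more than 3 cm (distance of any of stain_red, stain_blue, iodine, timer, marker_black, tape_roll, petri_b, petri_c, cover_box_1 from where it was at the start of the episode above 0.03 m).
It also fails if it takes over 54 s, if anything falls off the work surface, if the arm or the gripper's body presses on something with over 40 N, if the wrist force passes 120 N, or if a joint passes its speed limit or range.

## Working session

There is one attempt and no reset: what is moved stays moved. The work goes in short steps, Python scripts to look and compute and a tool call to move; the robot and the scene stay as the last step left them, time stands still between calls to the robot, and variables do not carry over. Pictures are saved under pics/ and viewed, about 8 in all and at most 12, crops included, and the job is handed in when it is done.

Besides the shell and the picture viewer there is one more tool, called after "Emit:" in YAML: its name, and indented under it one key for each argument. jog_arm: Moves the arm, as the interface text tells. Its arguments: {"type":"object","properties":{"plan":{"type":"array","items":{"type":"array"}},"hand":{"type":"number"},"grip_force":{"type":"number"}},"required":["plan"]}

```bash
mkdir -p pics; ls
cat > h.py <<'E'
from bench import *
import numpy as np, cv2
from scipy.spatial.transform import Rotation as R
def rot(c):
    o=np.array(c["orientation"],float)
    return o if o.shape==(3,3) else R.from_rotvec(o).as_matrix()
def ray(c,u,v):
    K=np.array(c["intrinsics"],float)
    p=cv2.undistortPoints(np.array([[[u,v]]],float),K,np.array([c["k1"],0,0,0,0.]))[0,0]
    return np.array(c["xyz"],float),rot(c)@np.array([p[0],p[1],1.])
def onz(c,u,v,z):
    o,d=ray(c,u,v); return o+d*(z-o[2])/d[2]
def proj(c,P):
    q=rot(c).T@(np.array(P,float)-np.array(c["xyz"],float)); s=q[:2]/q[2]
    s=s*(1+c["k1"]*(s@s)); K=np.array(c["intrinsics"],float)
    return K[:2,:2]@s+K[:2,2]
def tri(c1,p1,c2,p2):
    o1,d1=ray(c1,*p1);o2,d2=ray(c2,*p2)
    t=np.linalg.lstsq(np.c_[d1,-d2],o2-o1,rcond=None)[0]
    a,b=o1+d1*t[0],o2+d2*t[1]
    return (a+b)/2,np.linalg.norm(a-b)
def save(im,n,s=1):
    im=cv2.resize(im,None,fx=s,fy=s,interpolation=cv2.INTER_CUBIC) if s!=1 else im
    cv2.imwrite("pics/"+n,im[:,:,::-1])
E
python3 - <<'E'
from h import *
for n in ("scene","side","wrist"):
    c=get_calibration(n); im=grab_frame(n); np.save(n+"0.npy",im); print(n,c)
    save(im,n+"0.png",1.5)
print(get_obs())
E
```

```text
pics
scene {'intrinsics': array([[376.23555548,   0.        , 251.5583809 ],
       [  0.        , 376.23555548, 191.55505119],
       [  0.        ,   0.        ,   1.        ]]), 'k1': -0.0700884076574305, 'xyz': array([-0.23105269, -0.42945348,  0.70109094]), 'orientation': array([-1.92991494,  1.0951065 , -0.57492888])}
side {'intrinsics': array([[366.49584303,   0.        , 256.85186311],
       [  0.        , 366.49584303, 188.45374242],
       [  0.        ,   0.        ,   1.        ]]), 'k1': -0.06330300139803464, 'xyz': array([ 0.51526022, -0.81852315,  0.63541586]), 'orientation': array([-2.12152492,  0.04300007, -0.04848938])}
wrist {'intrinsics': array([[300.99575582,   0.        , 254.3178103 ],
       [  0.        , 300.99575582, 191.97661295],
       [  0.        ,   0.        ,   1.        ]]), 'k1': -0.013782453137394892, 'xyz': array([0.67372828, 0.08497578, 0.37290611]), 'orientation': array([ 2.80876571e+00, -1.38766754e-04, -1.57746791e-03])}
{'clock': 0.15, 'joints': array([-0.10810957,  0.47762429,  0.02233899,  1.55618071, -0.01152523,
        1.10928963, -0.08309399]), 'qvel': array([ 4.72478268e-05, -3.06716632e-03,  1.34340135e-03, -3.33726465e-03,
        2.98931372e-04,  1.80375881e-03,  5.16216137e-04]), 'tau': array([ 1.55385478e-03, -5.96924365e+01,  1.60940632e+00, -2.81490952e+01,
        1.26662746e-02,  6.56643446e-03,  5.58682734e-05]), 'tcp_pos': array([6.74664369e-01, 1.96907241e-05, 3.03157821e-01]), 'orientation': array([-2.22075704e+00, -2.22082227e+00,  1.60172324e-03]), 'contact_force': array([-0.13762417, -0.67129599,  0.37655193]), 'moment': array([-0.00741311, -0.01975422,  0.01040391]), 'grip_width': 0.08568918588567725}
```

View pics/scene0.png

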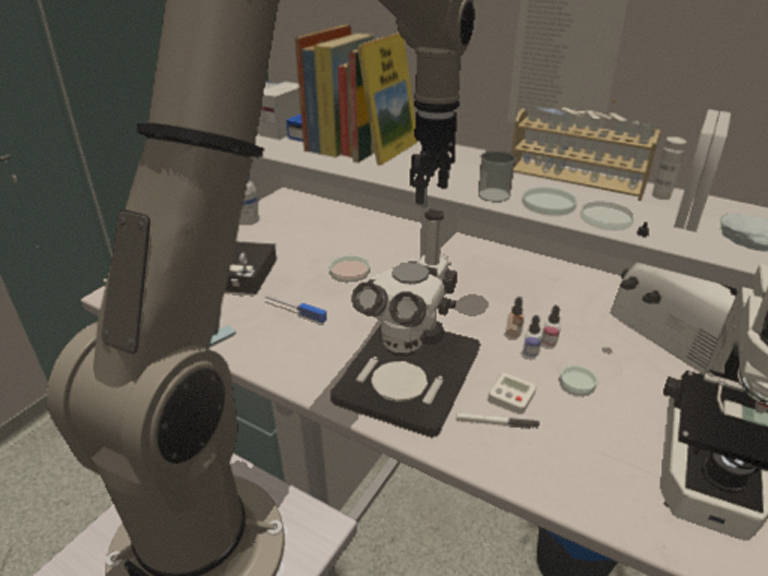

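View pics/side0.png

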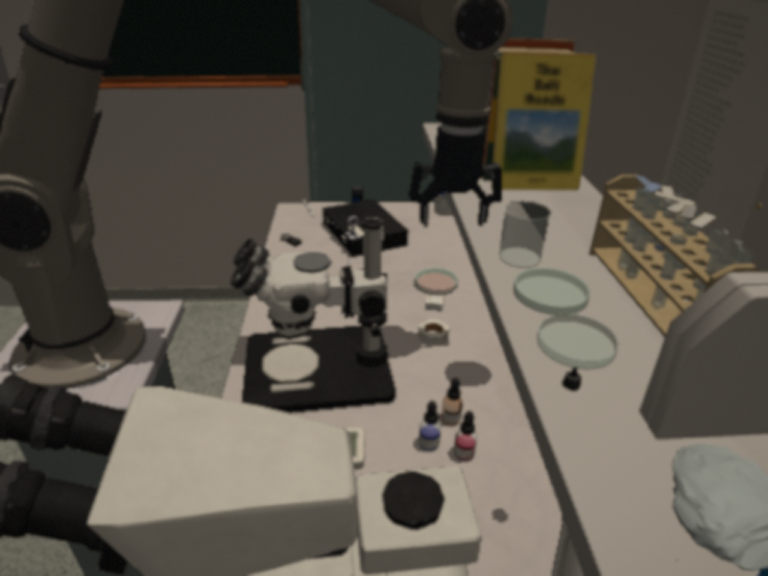

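View pics/wrist0.png

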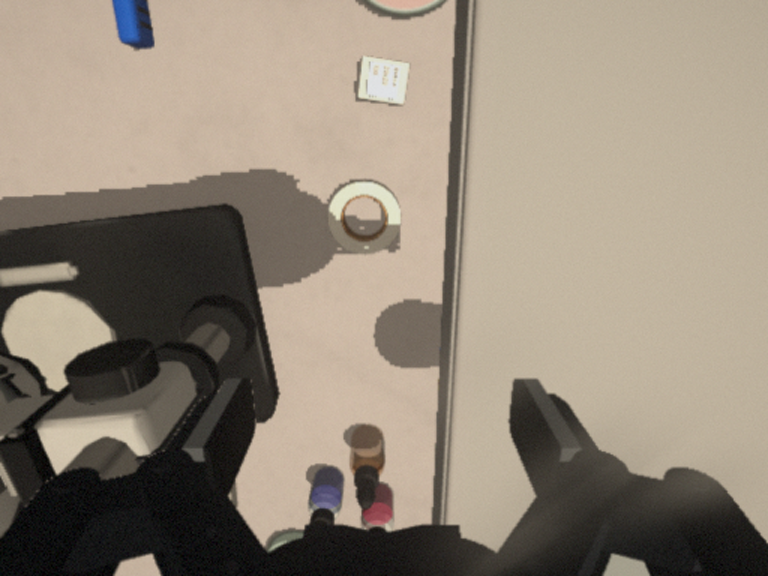

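Scene: rod handle at about (312,312), shaft tip about (267,299) on the 1.5× picture, and the case at (245,265), partly behind the arm. Side: the eye on the lid at about (352,232). Wrist: handle end at (133,20).

Run:
```python
from h import *
cs,cd,cw=[get_calibration(n) for n in ("scene","side","wrist")]
im=np.load("scene0.npy"); hsv=cv2.cvtColor(im,cv2.COLOR_RGB2HSV)
m=cv2.inRange(hsv,(105,130,60),(125,255,255)); m[:180]=0;m[230:]=0; m[:,:170]=0;m[:,230:]=0
v,u=np.nonzero(m);print("handle px",u.mean(),v.mean(),len(u)); h=onz(cs,u.mean(),v.mean(),.013);print("handle",h)
print("tip",onz(cs,267/1.5,299/1.5,.013))
print("scope base corners",[onz(cs,a/1.5,b/1.5,.02).round(3) for a,b in((400,318),(480,343),(335,395))])
print("eye side z.081",onz(cd,352/1.5,232/1.5,.081),"scene",onz(cs,243/1.5,265/1.5,.081))
print("case corners side top .046",[onz(cd,a/1.5,b/1.5,.046).round(3) for a,b in((325,208),(378,201),(405,233),(350,243))])
print("wrist handle end",onz(cw,133/1.5,44/1.5,.013))
a=np.load("side0.npy")[120:180,195:285]; b=np.load("scene0.npy")[150:220,140:230]
save(np.hstack([cv2.resize(a,(400,267),interpolation=2),cv2.resize(b,(400,267),interpolation=2)]),"crop1.png")
```

```text
handle px 208.24444444444444 205.88888888888889 45
handle [0.50952259 0.18166203 0.013     ]
tip [0.48891843 0.28699791 0.013     ]
scope base corners [array([0.566, 0.005, 0.02 ]), array([ 0.574, -0.164,  0.02 ]), array([ 0.321, -0.006,  0.02 ])]
eye side z.081 [0.50607638 0.30303496 0.081     ] scene [0.48886751 0.3429426  0.081     ]
case corners side top .046 [array([0.434, 0.517, 0.046]), array([0.575, 0.561, 0.046]), array([0.633, 0.366, 0.046]), array([0.501, 0.317, 0.046])]
wrist handle end [0.49552292 0.14541265 0.013     ]
```

View pics/crop1.png

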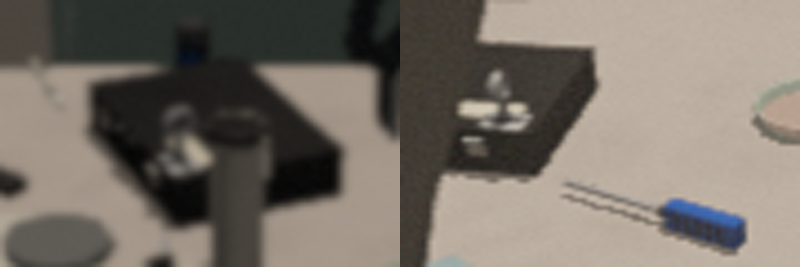

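Eye ring in scene about (161.8,171.5) and in side about (236,147.4) (native pixels); the rod and case are clearly seen. I'll move above the rod, y first to stay clear of the microscope.

Emit:
jog_arm:
  plan:
    - [[0, 4, 1], 0]
    - [[0, 4, 1], 0]
    - [[-1, 4, 1], 0]
    - [[-4, 4, 0], 0]
    - [[-4, 4, 0], 0]
    - [[-4, 0, 0], 0]
    - [[-4, 0, 0], 0]
    - [[0, 0, 0], 0]
    - [[0, 0, 0], 0]

```text
clock: 1.05
tcp_pos: [0.514, 0.1908, 0.3342]
orientation: [2.22, 2.222, 0.001]
contact_force: [-0.1, -0.2, 0.1]
grip_width: 0.0854
```

Run:
```python
from h import *
cs,cd=get_calibration("scene"),get_calibration("side")
print("eye",tri(cs,(161.8,171.5),cd,(236,147.4)))
c=get_calibration("wrist");im=grab_frame("wrist");np.save("w1.npy",im);save(im,"w1.png",1.5);o=get_obs();print(o["tcp_pos"],o["orientation"],o["clock"])
hsv=cv2.cvtColor(im,cv2.COLOR_RGB2HSV);m=cv2.inRange(hsv,(105,130,60),(125,255,255))
n,l,s,ct=cv2.connectedComponentsWithStats(m)
for i in range(1,n):
    if s[i,4]>100:
        print(s[i],ct[i],onz(c,*ct[i],.026)); b=cv2.minAreaRect(np.argwhere(l==i)[:,::-1].astype(np.float32)); print(b)
        print([onz(c,*p,.026).round(4) for p in cv2.boxPoints(b)])
```

```text
eye (array([0.51105382, 0.36366706, 0.08098383]), np.float64(0.0026189319262409846))
[0.51495386 0.19056095 0.33423845] [2.22140033e+00 2.22059949e+00 1.50101367e-03] 1.1
[237 147  12  44 467] [242.21627409 168.91006424] [0.49771371 0.17669645 0.026     ]
((242.5, 168.5), (43.0, 11.0), 90.0)
[array([0.4915, 0.2053, 0.026 ]), array([0.5054, 0.2053, 0.026 ]), array([0.505 , 0.1479, 0.026 ]), array([0.4904, 0.1479, 0.026 ])]
```

View pics/w1.png

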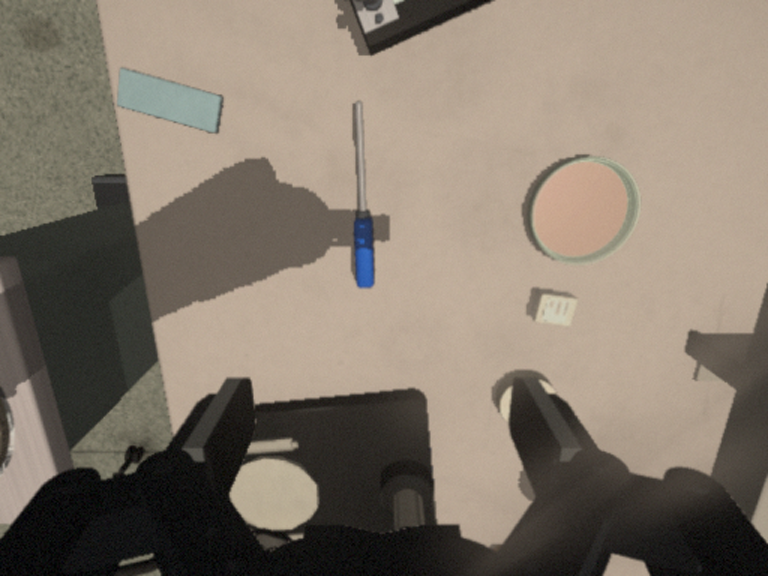

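Wrist view: handle from (364,215) to (366,288), shaft tip at (358,102), case front-right corner at (370,52) with its right edge running to (490,0).

Run:
```python
from h import *
c=get_calibration("wrist")
f=lambda u,v,z:onz(c,u/1.5,v/1.5,z)
t=f(358.5,101,.013); e=f(363.5,215,.013); b=f(366,288,.02)
print("tip",t,"shaft root",e,"back",b, "len",np.linalg.norm(t-b)," want .156")
d=(t-e)[:2];d/=np.linalg.norm(d);print("yaw from +y",np.degrees(np.arctan2(-d[0],d[1])), "grip",t[:2]-.125*d)
p,q=f(370,53,0.0),f(494,0,.0);print("case edge at z=0",p,q,np.degrees(np.arctan2(*(q-p)[[1,0]])))
```

```text
tip [0.49613963 0.29940464 0.013     ] shaft root [0.49893185 0.20749961 0.013     ] back [0.50055738 0.14285117 0.02      ] len 0.1567721461971944  want .156
yaw from +y 1.7402018178252974 grip [0.49993558 0.17446229]
case edge at z=0 [0.50540515 0.33614958 0.        ] [0.60250145 0.37364708 0.        ] 21.115999440999044
```

Emit:
jog_arm:
  plan:
    - [[-0.5, -0.6, -2.5], 0.03]
    - [[-0.5, -0.6, -3], 0]
    - [[-0.5, -0.6, -3], 0]
    - [[0, 0, -3], 0]
    - [[0, 0, -3], 0]
    - [[0, 0, -2.5], 0]
    - [[0, 0, 0], 0]
    - [[0, 0, 0], 0]
    - [[0, 0, 0], 0]

```text
clock: 2.0
tcp_pos: [0.5008, 0.173, 0.1652]
orientation: [2.188, 2.253, 0.004]
contact_force: [0.5, -0.5, -0.6]
grip_width: 0.0855
```

Run:
```python
from h import *
o=get_obs();print(o["tcp_pos"],o["clock"]);T=R.from_rotvec(o["orientation"]).as_matrix();print(T.round(3))
c=get_calibration("wrist");im=grab_frame("wrist");save(im,"w2.png",1)
print([proj(c,(.4995+s*.008,.1745+.031*t,.026)).round() for s,t in((-1,-1),(1,-1),(1,1),(-1,1))])
hsv=cv2.cvtColor(im,cv2.COLOR_RGB2HSV);m=cv2.inRange(hsv,(105,130,60),(125,255,255));v,u=np.nonzero(m)
print(u.min(),u.max(),v.min(),v.max(),len(u)); 
for r in range(v.min(),v.max(),10): print(r,u[v==r].min(),u[v==r].max(),onz(c,(u[v==r].min()+u[v==r].max())/2,r,.026).round(4))
```

```text
[0.50075281 0.17296478 0.16520332] 2.0
[[-0.029  1.     0.002]
 [ 1.     0.029  0.001]
 [ 0.001  0.002 -1.   ]]
[array([242., 243.]), array([263., 243.]), array([266., 166.]), array([243., 166.])]
241 261 163 239 1469
163 243 259 [0.4968 0.2075 0.026 ]
173 241 260 [0.4967 0.2002 0.026 ]
183 241 261 [0.4972 0.1926 0.026 ]
193 241 260 [0.497  0.1849 0.026 ]
203 241 260 [0.4972 0.1771 0.026 ]
213 241 260 [0.4974 0.169  0.026 ]
223 242 259 [0.4977 0.1607 0.026 ]
233 242 260 [0.4982 0.1523 0.026 ]
```

Emit:
jog_arm:
  plan:
    - [[-0.3, 0.3, -2.5], 0]
    - [[0, 0, -3], 0]
    - [[0, 0, -2.2], 0]
    - [[0, 0, -1], 0]
    - [[0, 0, 0], 0]
    - [[0, 0, 0], 0]

```text
clock: 2.65
tcp_pos: [0.4971, 0.176, 0.078]
orientation: [2.188, 2.254, 0.003]
contact_force: [-0.3, 0.7, 0.5]
grip_width: 0.0857
```

Emit:
jog_arm:
  plan:
    - [[0, 0, 0], 0]
    - [[0, 0, 0], 0]
    - [[0, 0, 0], 0]
    - [[0, 0, 0], 0]
    - [[0, 0, 0], 0]
    - [[0, 0, 0], 0]
  hand: 0
  grip_force: 90

```text
clock: 3.25
tcp_pos: [0.4965, 0.1758, 0.0774]
orientation: [2.188, 2.254, 0.001]
contact_force: [-1.7, -0.8, 7.0]
grip_width: 0.014
```

Emit:
jog_arm:
  plan:
    - [[0, 0, 2], 0]
    - [[0, 0, 3], 0]
    - [[0, 0, 3], 0]
    - [[0, 0, 3], 0.0]
    - [[0.5, 1, 3], 0.07]
    - [[1, 2, 0], 0.09]
    - [[1, 2, 0], 0.09]
    - [[1, 2, 0], 0.09]
    - [[0, 0, 0], 0]
    - [[0, 0, 0], 0]

```text
clock: 4.25
tcp_pos: [0.5309, 0.2456, 0.2165]
orientation: [-1.775, -2.591, 0.002]
contact_force: [-0.1, -1.7, -0.7]
grip_width: 0.0139
```

Run:
```python
from h import *
o=get_obs();print(o["tcp_pos"],o["clock"],o["grip_width"],o["contact_force"]);T=R.from_rotvec(o["orientation"]).as_matrix();print(T.round(3))
c=get_calibration("wrist");im=grab_frame("wrist");np.save("w3.npy",im);print(c["xyz"],c["orientation"]);save(im,"w3.png",1.5)
```

```text
[0.5309496  0.24561764 0.21645436] 4.25 0.0139409818886588 [-0.14801383 -1.66736007 -0.71009473]
[[-0.361  0.933 -0.001]
 [ 0.933  0.361 -0.001]
 [-0.    -0.001 -1.   ]]
[0.49957055 0.32490585 0.28633554] [2.76499848 0.51625986 0.08622611]
```

View pics/w3.png

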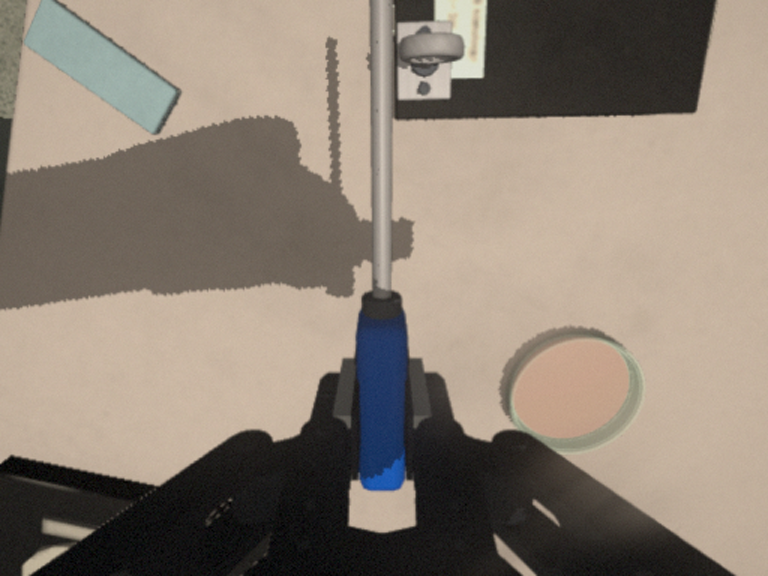

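Wrist view: the rod held straight, shaft at column 381–382 running from (382,295) out of the top of the picture; the eye ring spans columns 397–465 at row about 45; case right edge from (397,118) to (695,112).

Run:
```python
from h import *
c=get_calibration("wrist"); f=lambda u,v,z:onz(c,u/1.5,v/1.5,z)
a,b=f(397,46,.081),f(465,44,.081);print("ring",a,b,(a+b)/2,"width",np.linalg.norm(a-b))
t=f(429,33,.0945),f(429,62,.0945);print("top",t)
p,q=f(397,118,.046),f(695,112,.046);print("edge top",p,q,np.degrees(np.arctan2(*(q-p)[[1,0]])))
z=.1515
g,h=f(382.5,290,z),f(380.5,5,z);d=(h-g)[:2];print("shaft",g,h,"yaw",np.degrees(np.arctan2(-d[0],d[1])))
k=[f(u,v,z+.013) for u,v in((357,315),(404,488))];print("handle ends",k)
im=grab_frame("side");s=grab_frame("scene");np.save("s4.npy",s);np.save("d4.npy",im)
cd,cs=get_calibration("side"),get_calibration("scene")
o=get_obs()["tcp_pos"];dd=np.array([-.361,.933,0])
for n,cc in(("side",cd),("scene",cs)): print(n,[proj(cc,(o[0]+dd[0]*r,o[1]+dd[1]*r,z)).round(1) for r in(0,.031,.125)])
A=im[105:165,210:300];B=s[130:210,140:250]
save(np.hstack([cv2.resize(A,(400,267),interpolation=2),cv2.resize(B,(400,291),interpolation=2)[:267]]),"c4.png")
```

```text
ring [0.49341812 0.35737368 0.081     ] [0.51894535 0.36804619 0.081     ] [0.50618174 0.36270994 0.081     ] width 0.027668422823088127
top (array([0.50345544, 0.3636501 , 0.0945    ]), array([0.5073377 , 0.35449376, 0.0945    ]))
edge top [0.50430955 0.33303904 0.046     ] [0.64210703 0.38979515 0.046     ] 22.385813205501144
shaft [0.51685184 0.28009916 0.1515    ] [0.4879624  0.35337878 0.1515    ] yaw 21.516128728233152
handle ends [array([0.51103641, 0.27447128, 0.1645    ]), array([0.54757981, 0.22074344, 0.1645    ])]
side [array([242.2, 142.8]), array([238.6, 139.1]), array([228.5, 128.7])]
scene [array([192.5, 159.1]), array([182.8, 158.4]), array([153.8, 156.1])]
```

View pics/c4.png

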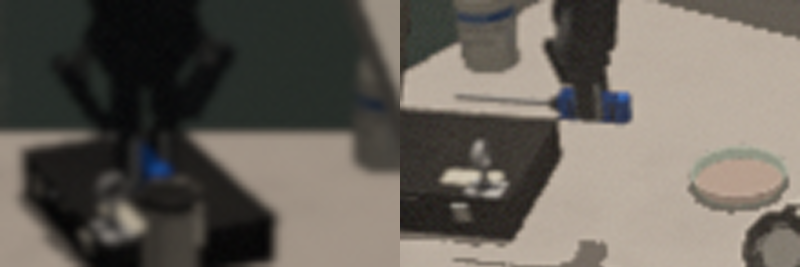

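Scene crop: the shaft is level, its tip within about 1.6 px of the predicted place, so the rod sits in the hand as assumed. The eye lies about 20 mm to the side of the shaft line and 118 mm ahead of the TCP. I'll back off, line up and lower to eye height.

Emit:
jog_arm:
  plan:
    - [[1.1, -0.9, 0], 0.01]
    - [[1.1, -0.9, 0], 0]
    - [[1.1, -0.9, 0], 0]
    - [[0, 0, -2], 0]
    - [[0, 0, -2.5], 0]
    - [[0, 0, -2.5], 0]
    - [[0, 0, 0], 0]
    - [[0, 0, 0], 0]
    - [[0, 0, 0], 0]

```text
clock: 5.3
tcp_pos: [0.5654, 0.2188, 0.1483]
orientation: [1.762, 2.599, 0.003]
contact_force: [-1.1, 0.8, -0.5]
grip_width: 0.0139
```

Run:
```python
from h import *
o=get_obs();print(o["tcp_pos"],o["clock"],o["contact_force"]);T=R.from_rotvec(o["orientation"]).as_matrix();d=T[:,0];p=o["tcp_pos"];print(d)
E=np.array([.5062,.3627,.081]);g=p-[0,0,.0644];print("rel eye: along",(E-g)@d,"lat",(E-g)@T[:,1],"z",E[2]-g[2])
s=grab_frame("scene");im=grab_frame("side");w=grab_frame("wrist")
cd,cs=get_calibration("side"),get_calibration("scene")
for n,cc in(("side",cd),("scene",cs)): print(n,[proj(cc,g+d*r).round(1) for r in(0,.031,.125)],proj(cc,E))
A=im[120:170,205:265];B=s[150:200,140:200]
save(np.hstack([cv2.resize(A,(400,333),interpolation=2),cv2.resize(B,(400,333),interpolation=2)]),"c5.png")
```

```text
[0.56535307 0.21875965 0.14833521] 5.3 [-1.1257437   0.76959798 -0.53363079]
[-3.70320498e-01  9.28904046e-01  3.24793726e-05]
rel eye: along 0.1556122761769652 lat -0.0016501407935116243 z -0.0029352072660616957
side [array([253.2, 165.4]), array([249.3, 161.3]), array([238.4, 149.8])] [234.72792862 147.16428894]
scene [array([207.7, 175.3]), array([198.3, 174.5]), array([170.1, 172.3])] [161.09198697 172.63314   ]
```

View pics/c5.png

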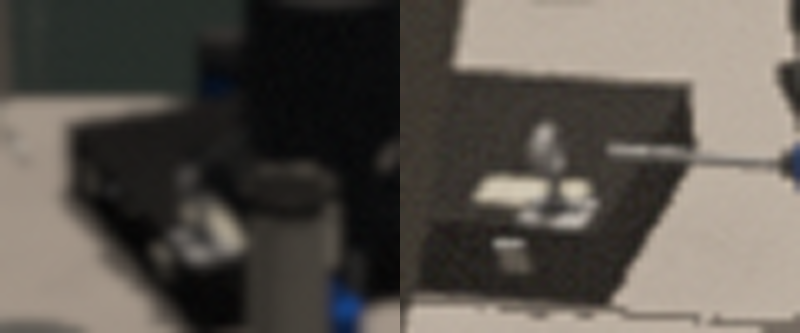

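Scene: tip at (171.2,172.4) and ring centre at (161.9,172.05) native, with the shaft line passing about half a pixel above the ring centre. I'll lower 2 mm and push in gently.

Emit:
jog_arm:
  plan:
    - [[-0.3, 0.7, -0.2], 0]
    - [[-0.37, 0.93, 0], 0]
    - [[-0.37, 0.93, 0], 0]
    - [[-0.37, 0.93, 0], 0]
    - [[0, 0, 0], 0]
    - [[0, 0, 0], 0]

```text
clock: 6.05
tcp_pos: [0.55, 0.254, 0.1449]
orientation: [1.761, 2.602, -0.0]
contact_force: [-0.3, -0.0, -1.3]
grip_width: 0.0143
```

Run:
```python
from h import *
o=get_obs();print(o["tcp_pos"],o["clock"],o["contact_force"],o["moment"])
s=grab_frame("scene");w=grab_frame("wrist")
A=w[0:200,155:355];B=s[150:200,140:200]
save(np.hstack([cv2.resize(A,(333,333),interpolation=2),cv2.resize(B,(400,333),interpolation=2)]),"c6.png")
```

```text
[0.54998734 0.25404819 0.14486759] 6.05 [-0.29186733 -0.01982465 -1.30249481] [-0.04554797 -0.0121533  -0.01503301]
```

View pics/c6.png

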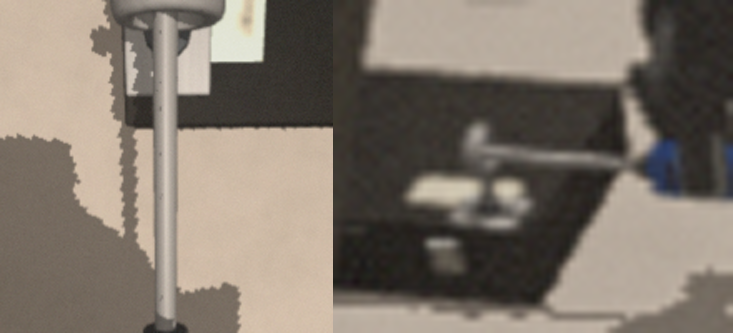

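The shaft end has passed under the ring's top in the wrist view, with the shaft centred (165 against ring middle 169), and it enters the ring in the scene view. I'll push in a further 1.6 cm.

Emit:
jog_arm:
  plan:
    - [[-0.3, 0.75, 0], 0]
    - [[-0.3, 0.75, 0], 0]
    - [[0, 0, 0], 0]
    - [[0, 0, 0], 0]
    - [[0, 0, 0], 0]

```text
clock: 6.65
tcp_pos: [0.5443, 0.2684, 0.1449]
orientation: [1.762, 2.601, -0.0]
contact_force: [-0.6, 0.7, -1.3]
grip_width: 0.014
```

Run:
```python
from h import *
o=get_obs();p=o["tcp_pos"];print(p,o["clock"],o["contact_force"],o["moment"])
d=R.from_rotvec(o["orientation"]).as_matrix()[:,0]
print("past",.125-(np.array([.5062,.3627,0])-p)@d)
# lid pose table: eye displacement along case x (yaw 22 deg)
for th in np.radians([10,20,30,40,45,48,50]):
    r=np.array([-.140,.045]);v=np.array([r[0]*np.cos(th)+r[1]*np.sin(th),-r[0]*np.sin(th)+r[1]*np.cos(th)])-r
    a=np.radians(21.9);print(round(np.degrees(th)),(100*np.array([v[0]*np.cos(a),v[0]*np.sin(a),v[1]])).round(2))
```

```text
[0.54427857 0.2684099  0.14489483] 6.65 [-0.63772003  0.6895452  -1.31938866] [ 8.09397078e-05 -8.58608223e-03 -3.13798858e-02]
past 0.02327467332298261
10 [0.92 0.37 2.36]
20 [2.21 0.89 4.52]
30 [3.83 1.54 6.4 ]
40 [5.72 2.3  7.95]
45 [6.76 2.72 8.58]
48 [7.4  2.98 8.92]
50 [7.84 3.15 9.12]
```

Through by about 23 mm with almost no contact force. Now raise along the lid's arc.

Emit:
jog_arm:
  plan:
    - [[0.2, 0.1, 0.6], 0]
    - [[0.2, 0.1, 0.6], 0]
    - [[0.26, 0.1, 0.6], 0]
    - [[0.26, 0.1, 0.6], 0]
    - [[0.4, 0.15, 0.7], 0]
    - [[0.4, 0.17, 0.7], 0]
    - [[0.45, 0.2, 0.7], 0]
    - [[0.55, 0.2, 0.65], 0]
    - [[0.55, 0.22, 0.63], 0]
    - [[0.56, 0.23, 0.6], 0]
    - [[0, 0, 0], 0]

```text
clock: 7.75
tcp_pos: [0.5837, 0.2851, 0.2099]
orientation: [1.762, 2.6, 0.004]
contact_force: [-1.3, -0.9, -0.2]
grip_width: 0.0138
```

Emit:
jog_arm:
  plan:
    - [[0.6, 0.25, 0.54], 0]
    - [[0.64, 0.25, 0.52], 0]
    - [[0.65, 0.26, 0.49], 0]
    - [[0.5, 0.21, 0.33], 0]
    - [[0.54, 0.21, 0.3], 0]
    - [[0.3, 0.13, 0.17], 0]
    - [[0.24, 0.1, 0.13], 0]
    - [[0, 0, 0], 0]
    - [[0, 0, 0], 0]
    - [[0, 0, 0], 0]

```text
clock: 8.75
tcp_pos: [0.617, 0.2983, 0.2334]
orientation: [-1.762, -2.601, 0.0]
contact_force: [-1.6, -0.1, -0.3]
grip_width: 0.0143
```

Run:
```python
from h import *
o=get_obs();p=o["tcp_pos"];print(p,(p-[.5443,.2684,.1449])*100,o["clock"],o["contact_force"],o["moment"])
s=grab_frame("scene");w=grab_frame("wrist");im=grab_frame("side");np.save("s7.npy",s);np.save("d7.npy",im)
A=w[0:200,155:355];B=s[100:200,130:230];D=im[80:180,195:295]
save(np.hstack([cv2.resize(x,(400,400),interpolation=2) for x in (B,D)]),"c7.png")
```

```text
[0.61701862 0.298327   0.23338629] [7.27186189 2.9926996  8.84862906] 8.75 [-1.59596458 -0.111983   -0.270508  ] [-0.00908469  0.1351239   0.0652655 ]
```

View pics/c7.png

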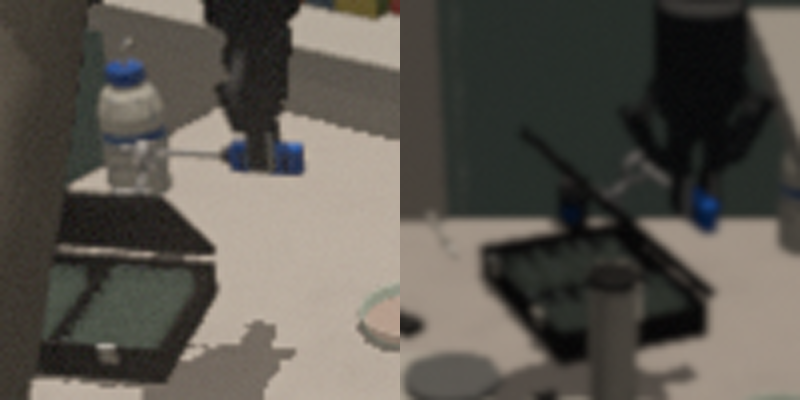

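The lid stands open on the rod. Side crop: lid edge from (522,130) at the front to (715,295) at the hinge, ring about (637,163). Scene crop: ring about (150,155). Working out the angle in two ways.

Run:
```python
from h import *
cd,cs=get_calibration("side"),get_calibration("scene")
a=np.radians(21.9);x=np.array([np.cos(a),np.sin(a),0]);y=np.array([-np.sin(a),np.cos(a),0])
E=np.array([.5065,.3627,.081]);H=E+.14*x-[0,0,.045]
O=H-.026*y   # right-side plane
def pl(c,u,v):
    o,d=ray(c,u,v);P=o+d*((O-o)@y)/(d@y);return np.array([(P-O)@x,P[2]-O[2]])
f,h=pl(cd,195+122/4,80+130/4),pl(cd,195+315/4,80+295/4)
print("front,hinge end in side plane",f,h,"edge angle",np.degrees(np.arctan2(f[1]-h[1],-(f[0]-h[0]))),"len",np.linalg.norm(f-h),"from hinge axis",np.degrees(np.arctan2(f[1],-f[0])))
P,g=tri(cs,(130+150/4,100+155/4),cd,(195+237/4,80+163/4));r=P-H
print("eye tri",P,g,"rel",r@x,r@y,r[2],"angle",np.degrees(np.arctan2(r[2],-(r@x))-np.arctan2(.045,.14)))
for t in(40,45,50):
    b=np.radians(t)+np.arctan2(.045,.14);Q=H+.147*(-np.cos(b)*x+np.array([0,0,np.sin(b)]))
    k=np.radians(t);F=O+(-.159*np.cos(k)+.01*np.sin(k))*x+np.array([0,0,.159*np.sin(k)+.01*np.cos(k)])
    print(t,"scene eye",proj(cs,Q).round(1),"side eye",proj(cd,Q).round(1),"side front corner",proj(cd,F).round(1))
o=get_obs();rod=o["tcp_pos"]-[0,0,.0644];d=R.from_rotvec(o["orientation"]).as_matrix()[:,0];q=rod+d*.1-H
print("rod at eye plane rel hinge",q@x,q[2],"angle",np.degrees(np.arctan2(q[2],-(q@x)))-17.8,"radius",np.hypot(q@x,q[2]))
```

```text
front,hinge end in side plane [-0.18094187  0.1873976 ] [0.00315821 0.00372091] edge angle 44.9340400190848 len 0.2600576163381396 from hinge axis 46.00409632914606
eye tri [0.57439179 0.38115659 0.17058866] 0.0036134279231711318 rel -0.07012345388930508 -0.008198111103011281 0.1345886596912704 angle 44.660672496706354
40 scene eye [164.5 142. ] side eye [251.  123.5] side front corner [244.1 131.7]
45 scene eye [165.5 138.7] side eye [253.9 121.4] side front corner [246.8 128.6]
50 scene eye [166.5 135.7] side eye [257.  119.5] side front corner [249.7 125.8]
rod at eye plane rel hinge -0.06121076135005226 0.13304096790629014 angle 47.49333433917295 radius 0.1464467700104566
```

Two measurements agree: eye triangulated at 44.7°, and rod position less the hole play gives about 45°. The lid-edge reading used a wrong corner (length 0.26 m), so I discard it. One wait to check for slow slipping.

Emit:
jog_arm:
  plan:
    - [[0, 0, 0], 0]
    - [[0, 0, 0], 0]
    - [[0, 0, 0], 0]
    - [[0, 0, 0], 0]
    - [[0, 0, 0], 0]
    - [[0, 0, 0], 0]
    - [[0, 0, 0], 0]
    - [[0, 0, 0], 0]
    - [[0, 0, 0], 0]
    - [[0, 0, 0], 0]

```text
clock: 9.9
tcp_pos: [0.6172, 0.2984, 0.2335]
orientation: [1.762, 2.601, 0.0]
contact_force: [0.5, 0.9, -0.8]
grip_width: 0.014
```

Run:
```python
from h import *
for n,f,(r,c) in(("scene","s7.npy",(slice(125,200),slice(140,200))),("side","d7.npy",(slice(100,160),slice(215,285)))):
    a=np.load(f)[r,c].astype(np.float32).mean(2);b=grab_frame(n)[r,c].astype(np.float32).mean(2)
    print(n,"shift px",cv2.phaseCorrelate(a,b),"max diff",np.abs(cv2.blur(a-b,(3,3))).max())
o=get_obs();print(o["clock"],o["tcp_pos"],o["contact_force"],o["grip_width"],np.abs(o["qvel"]).max())
```

```text
scene shift px ((0.024638279850371703, 0.39855254660178474), 0.9968151376512315) max diff 14.555556
side shift px ((0.06944359455474824, -0.026977318768341974), 0.9767930874118098) max diff 6.9629636
10.0 [0.61721755 0.298405   0.23352534] [-0.76351099 -0.3686223  -1.44420361] 0.014026766595275623 0.00129847307290488
```

Emit:
jog_arm:
  plan:
    - [[0, 0, 0], 0]
    - [[0, 0, 0], 0]
    - [[0, 0, 0], 0]
    - [[0, 0, 0], 0]
    - [[0, 0, 0], 0]
    - [[0, 0, 0], 0]
    - [[0, 0, 0], 0]
    - [[0, 0, 0], 0]
    - [[0, 0, 0], 0]
    - [[0, 0, 0], 0]
  grip_force: 115

```text
clock: 11.0
tcp_pos: [0.6172, 0.2984, 0.2335]
orientation: [1.762, 2.601, 0.0]
contact_force: [-0.9, 0.0, -0.9]
grip_width: 0.0135
```

Run:
```python
from h import *
s=grab_frame("scene");g=lambda x:x.astype(np.float32).mean(2);a=np.load("s7.npy")
for nm,r,c in(("ring",slice(125,155),slice(150,185)),("lid",slice(145,170),slice(148,190)),("static dish/table",slice(170,230),slice(190,260))):
    print(nm,cv2.phaseCorrelate(g(a[r,c]),g(s[r,c])),np.abs(cv2.blur(g(a[r,c])-g(s[r,c]),(3,3))).max())
save(cv2.resize(s[110:200,140:240],(600,540),interpolation=2),"c8.png")
```

```text
ring ((-0.05937027259487593, -0.037477977714919675), 1.0004043693895692) 14.407409
lid ((0.5594274245053263, 0.5776861805139042), 0.996782519446479) 14.407409
static dish/table ((-0.008493288983473235, 0.003391201964710433), 0.9831222003256833) 2.407407
```

View pics/c8.png

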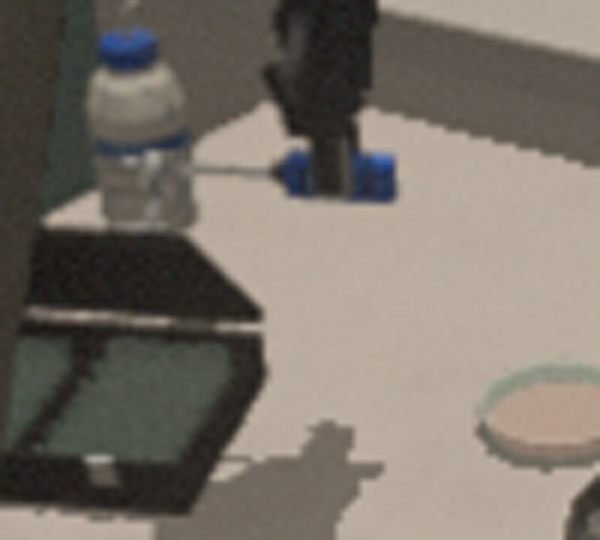

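Ring and lid are still, with only subpixel differences. Lid front-right corner at (187,235) in the crop, i.e. (171.2,149.2) native; a last independent angle check on that.

Run:
```python
from h import *
cs=get_calibration("scene");a=np.radians(21.9);x=np.array([np.cos(a),np.sin(a),0]);y=np.array([-np.sin(a),np.cos(a),0])
O=np.array([.5065,.3627,.081])+.14*x-[0,0,.045]-.026*y
for t in(35,40,45,50,55):
    k=np.radians(t);print(t,[proj(cs,O+(-.159*np.cos(k)+h*np.sin(k))*x+np.array([0,0,.159*np.sin(k)+h*np.cos(k)])).round(1) for h in(0,.01)])
```

```text
35 [array([168. , 159.1]), array([168.3, 156. ])]
40 [array([168.4, 154.8]), array([168.8, 151.7])]
45 [array([169. , 150.6]), array([169.5, 147.6])]
50 [array([169.7, 146.5]), array([170.3, 143.6])]
55 [array([170.6, 142.6]), array([171.2, 139.9])]
```

The corner lies between the 45° rows (147.6 to 150.6), so three checks agree. Handing in.

```bash
python3 -c "
from bench import *
print(hand_in()); print(get_obs()['clock'])"
```

```text
the job is handed in; nothing more can be done
None
the job is handed in; nothing more can be done
```

I gripped the rod by its handle and pushed the shaft about 23 mm past the eye's centre with the lid shut. I then raised the lid along its arc and handed in at about 11 s, holding it on the rod. `hand_in` gives no verdict, so what follows are my own checks.

- **Lid angle:** three checks agree at about 45°: the eye triangulated from two cameras (44.7°), the rod position less the play in the hole (about 45°), and the lid's front corner in the scene view (about 45°).
- **Stillness:** over the last 2 s the tool held its pose within about 0.2 mm, and the eye moved less than 0.1 px. The image comparison did show shifts on the lid of 0.4–0.6 px. I took these as noise.
- **Grip and contact:** the opening stayed at about 14 mm with 115 N grip. Wrist forces stayed under about 2 N from insertion on, so I saw no sign of the gripper pressing on the case. I could not measure the rod's load on the lid directly.
- **A check that disagreed:** the lid-edge reading from the side view also gave about 45°. I discarded it because I had picked the wrong corner, which made the edge 0.26 m long.
- **Other objects:** I commanded no move near them, but I did not measure their positions again at the end.

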